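Change the mould block in a ratchet press

ROBOT

A 6-joint arm with a two-finger parallel gripper is mounted at the origin on the work surface. World frame = base frame: x ahead of the robot, y to its left, z up, the work surface at z = 0. Lengths are in m, angles in degrees, forces in N, time in s.
With the tool pointing down it reaches from about 0.375 to 0.975 m from the base axis. Payload 3.8 kg.
Tool frame: the origin (TCP) lies on the centre line of the jaws, within the pads' length; the fingertips stand 8 mm ahead of it and the grasp point (between the pads) lies 11 mm behind it; z points along the fingers, y is the line along which they close (so a half turn about z gives the same grasp; the last joint's range is limited). The gripper opens to 85 mm and grips with 20 to 120 N. Pads are 22 mm wide; open, the fingers measure 114 mm over their backs; the gripper's body (76 mm by 85 mm) begins 54 mm behind the grasp point. The pads swing forward as they close: fully open they stand 13 mm farther back than shut.
Start: joints at [-76.599, 15.12, 91.902, -0, 72.978, -2.114], TCP at [0.181, -0.65, 0.239] pointing down, gripper open.
Joint ranges: [-150.88, 150.88], [-54.13, 125.18], [17.81, 147.31], [-75.09, 255.09], [0, 152.58], [-146.25, 146.25]. Speed limits (degrees/s): [147.25, 147.25, 180, 180, 180, 180].

INTERFACE

Orientations are given as [roll, pitch, yaw] about the fixed x, y, z axes, in that order (R = Rz(yaw) Ry(pitch) Rx(roll)).
In Python, from rig import telemetry, eyes, arm, outline_of gives the robot as it stands.
- The arm moves only by the shell command python3 -m pendant 'ROWS' [FORCE]. ROWS is text: rows parted by semicolons, each of 5 numbers parted by spaces: the shift along the tool's x, y, z scaled (see below), then the turn about the tool's z scaled (see below), then the closure, from 0 (fully open) to 1 (shut). In form: tx ty tz turn grip; .... A call has 1 to 20 rows; each row is the pose to reach, as a shift and turn from the pose commanded when the call began, along the tool's axes at that moment; what a row does not reach only later rows make up. The controller multiplies each number of a shift by 15 cm and each number of a turn by 30 degrees. A row lasts 1/12 s, in which the tool goes at most 41.7 mm and 7.16 degrees, less where a joint would pass 70% of its speed; a pose out of reach is approached as far as the arm can. A call with a number of a shift or a turn outside -1 to 1 is refused whole. A call with a gripper value outside its range is refused whole. The fingers move at their own pace and stop on an object; FORCE is the grip in N (left out, the last holds). Time passes only in rows, so rows that repeat a pose let the fingers close. It gives the time, the measured TCP pose, the force, the opening and the grip force at its end, in the units of the state.
- telemetry.observe(): the state, without advancing time (a new reading comes with each control period).
- eyes.read_camera(name): name is "side" or "top" or "wrist"; returns a dict with "img" (420x560x3 uint8, blue, green, red), "fx", "fy", "cx", "cy" (pixels), "T" (4x4, takes a point from camera to world coordinates). Camera axes: x right, y down, z forward; pixel columns grow to the right and rows downward; lengths in m; the calibration is good to about 2 mm. A picture is of the moment at which its call begins. There is no depth.
- arm.job_done(): hands the job in; it is judged then, once.
Trained networks look in a picture, given as the dict that the camera call returned (one of the last four; its "shot" number tells which), for a name from the list of things; names that differ only in an ending like _2 or _b are one class to them, and where a whole thing is asked for, a point or a joint stands for the part that bears it (a point fixed in the world has none). Each returns a list of dicts, best first, with "p" (0 to 1); they miss things now and then, are a little off and sometimes report something else, mostly with a low value. They report only what shows in the picture. A call takes as long as a camera call. They do not tell look-alikes from the thing itself.
- outline_of(picture, name): "region" (420x560 bool, what is visible of it) and "box" ([left, top, width, height] in pixels, round what is visible of it).
The state is a dict: "time": time; "qpos": joint angles; "joint_velocities": joint speeds; "tau": joint torques, N m; "tcp_pos": TCP position; "orientation": TCP orientation; "force": force on the tool from outside, world axes, zero at the start; "torque": the same for the moment, N m; "finger_gap": opening from 0.0 (shut) to 1.0 (fully open); "grasp_force": force on a finger pad.
Only numpy, scipy, OpenCV 4.12 (cv2) and the standard library are available. Lean on these libraries where they do the work, as an engineer would, in place of code of your own. Each camera call takes 0.05 s, during which the arm holds its last target. There are 200 camera calls.

TASK

Take the wooden mould block out of the bench press: swing the red-gripped ratchet handle back and forth between its yellow posts until the clamp strap is fully raised (anticlockwise swings, seen from above, loosen the screw), then push the blue ejector slide fully home so that the block comes out of its nest. Lift the block and lower it into the green tray so it lies flat on the bottom, top side up, setting it down rather than dropping it; let go, leave the screw open, and do not disturb the glass jar, the spray bottle or the spare block in the grey tray.

Things in the scene. Friction and masses are not known exactly. Their poses are not given: they have to be found in the camera images.
- press: Bench press bolted to the table, grey base plate 185 (x) x 310 (y) x 12 mm; from its origin the plate runs to y = -160 mm, an outfeed shelf for the block. Origin on the table surface under the screw's vertical axis; at yaw 0 its x points away from the robot, y to the left. Two yellow posts (62 mm from the axis, tops at 102 mm) bound the handle's swing.
- nest (a point): Centre of the nest's top, 46 mm over the table, at x = -80, y = 0 mm of the press. The nest is a channel along the press's y between two wooden walls, each 18 mm wide, 100 mm long (y = -50 to +50), tops flush with the block's top, so the block cannot be gripped inside. It is open at both ends.
- strap_foot (a point): Bottom of the brass foot (14 mm wide in y) of the steel clamp strap that reaches from the screw over the nest at the press's y = 0; 39.5 mm over the table when clamped, inside the block's notch, 55.5 mm when raised. The strap (18 mm wide) has its top at 60 mm when clamped, 76 mm when raised. The screw moves it.
- screw (a joint): Turn of the press screw with its toothed wheel under the handle, rad: 0 clamped (starts at 0 to 0.4), 2.5 hard stop, strap fully raised (6.4 mm per rad). Grows anticlockwise seen from above. It turns only through the ratchet handle (about 0.5 N m) and stays where it is left.
- handle (a joint): Angle of the ratchet handle about the screw axis, rad; 0 along the press's +x, grows anticlockwise from above, stops at -0.55 and +0.55. Growing it drives the screw through a spring pawl (teeth 0.26 rad apart); going back it clicks freely. Up to 0.26 rad of each swing is lost before the pawl bites: a full stroke turns the screw 0.8 to 1.0. At the screw's hard stop the handle stalls.
- handle_grip (a point): Middle of the upright red grip at the handle's end, round, 22 mm diameter, 42 mm tall (from 106 to 148 mm over the table), 105 mm from the screw axis; this point is 128 mm over the table. The handle's flat bar (18 mm wide, top at 106 mm) is right below it.
- ejector (a joint): Travel of the spring ejector slide, m: 0 out (rest), 0.072 fully pressed, a hard stop. It moves along the press's -y; 2 N at first, 6 N at the end; springs back when let go. It pushes the block along the nest and out, only when the strap is up; the block stays out when the slide springs back.
- ejector_face (a point): Middle of the face to push on the blue upright ejector paddle (32 mm wide in the press's x, 8 mm thick, from 14 to 70 mm over the table); this point is on its outer (+y of the press) face, 52 mm over the table. Push it towards the press's -y. There is free table beyond it.
- mould_block: Wooden mould block, 30 (its x) x 100 (its y) x 34 (z) mm, about 0.12 kg, notch 20 mm wide and 8 mm deep across the middle of its top, dark grooves on top. Origin at the centre of its underside. Starts in the nest, its y along the press's y, underside 12 mm over the table; fully ejected it has moved about 70 mm along the press's -y and 70 mm of it sticks out on the shelf.
- green_tray: Green open tray fixed to the table, 170 (its x) x 130 (its y) x 30 mm high, walls and floor 4 mm; origin at the centre of its underside. It stands left or right of the press.
- grey_tray: Bare metal tray of the same size, fixed, on the other side of the press; not the target.
- spare_block: A second, identical mould block lying in the grey tray; leave it alone. Origin at the centre of its underside.
- jar: Glass jar with a green cap, 68 mm diameter, 100 mm tall, standing beyond the press to the left; leave it alone. Origin at the centre of its underside.
- sprayer: White spray bottle with a red head, 68 mm diameter, 190 mm tall, standing beyond the press to the right; leave it alone. Origin at the centre of its underside.
Mind the look-alikes: they are no part of the job. Leave any pink look-alike of the mould_block alone.

How it is judged:
By the outcome, as a careful person would: the job done as asked, in the order asked, and still so for the second after the job is handed in, with the robot touching nothing.
It also fails if it takes over 72 s, if anything falls off the work surface, if the arm or the gripper's body presses on something with over 40 N, if the wrist force passes 120 N, or if a joint passes its speed limit or range.

## Working session

There is one attempt and no reset: what is moved stays moved. The work goes in short steps, Python scripts to look and compute and a shell command to move; the robot and the scene stay as the last step left them, time stands still between calls to the robot, and variables do not carry over. Pictures are saved under pics/ and viewed, at most 10 in all, crops included, and the job is handed in when it is done.

```bash
ls; mkdir -p pics; cat > h.py <<'E'
import numpy as np, cv2
from rig import telemetry, eyes, arm, outline_of
def ray(c,u,v):
    T=np.array(c["T"]); d=T[:3,:3]@np.array([(u-c["cx"])/c["fx"],(v-c["cy"])/c["fy"],1]); return T[:3,3],d
def at(c,u,v,z):
    o,d=ray(c,u,v); return (o+d*(z-o[2])/d[2])
def proj(c,p):
    T=np.array(c["T"]); q=T[:3,:3].T@(np.array(p)-T[:3,3]); return [c["fx"]*q[0]/q[2]+c["cx"],c["fy"]*q[1]/q[2]+c["cy"]]
E
python3 - <<'E'
from h import *
print(telemetry.observe())
ims=[]
for n in("top","side"):
    c=eyes.read_camera(n); cv2.imwrite(f"pics/{n}0.png",c["img"]); print(n,np.round(c["T"],3).tolist(),c["fx"],c["cx"],c["cy"])
    for k in("press","handle_grip","ejector_face","mould_block","green_tray","grey_tray","jar","sprayer","strap_foot"):
        for o in outline_of(c,k)[:3]:
            v,u=np.nonzero(o["region"]); 
            print(k,round(o["p"],2),o["box"],round(u.mean(),1),round(v.mean(),1),cv2.minAreaRect(np.c_[u,v].astype(np.float32)))
E
```

```text
pics
{'time': 0.0, 'qpos': array([-7.65977305e+01,  1.51687531e+01,  9.19823073e+01, -1.25120924e-03,
        7.29761932e+01, -2.11631408e+00]), 'joint_velocities': array([-0.11853673, -0.08301335,  0.00763136, -0.06162813, -0.00844935,
       -0.01140492]), 'tau': array([-2.05339951e-03, -5.15117562e+01, -3.67307925e+01, -3.63707804e-04,
        1.27121567e-02,  7.88904941e-07]), 'tcp_pos': array([ 0.1803986 , -0.64970515,  0.23795683]), 'orientation': array([-1.79872789e+02, -3.50449750e-03,  1.55189473e+01]), 'force': array([0.49936694, 0.06773855, 0.18049992]), 'torque': array([-0.04791506, -0.02279625, -0.01921911]), 'grasp_force': 0.0, 'finger_gap': 0.9997072436630514}
top [[0.014, -0.984, 0.18, 0.293], [-1.0, -0.012, 0.014, -0.043], [-0.012, -0.18, -0.984, 1.094], [0.0, 0.0, 0.0, 1.0]] 389.50987668380236 281.2931496351807 208.598633013359
press 0.59 [231.9, 136.2, 122.6, 107.2] 295.3 198.2 ((297.5585021972656, 184.22682189941406), (110.98057556152344, 99.94536590576172), 12.094757080078125)
handle_grip 0.64 [287.3, 139.1, 28.4, 48.0] 301.3 166.9 ((303.70001220703125, 163.60000
[... 3308 characters left out ...]
05078, 194.3513641357422), (13.880668640136719, 22.82252311706543), 81.02737426757812)
grey_tray 0.98 [143.8, 300.3, 86.6, 81.5] 187.4 339.4 ((186.03504943847656, 338.1568603515625), (74.07366943359375, 60.59687042236328), 32.399837493896484)
jar 0.78 [125.8, 251.2, 35.2, 43.3] 143.1 271.5 ((142.8000030517578, 271.1000061035156), (43.826927185058594, 29.06888198852539), 63.43495178222656)
sprayer 0.7 [215.7, 100.5, 24.4, 58.2] 227.0 129.6 ((226.79270935058594, 129.58621215820312), (55.05488204956055, 23.6447696685791), 88.66777801513672)
strap_foot 0.64 [253.9, 194.2, 28.9, 21.7] 269.7 206.5 ((267.49224853515625, 205.47775268554688), (33.60401916503906, 8.976645469665527), 25.70995330810547)
```

```bash
python3 - <<'E'
import cv2
a=cv2.imread("pics/top0.png"); b=cv2.imread("pics/side0.png")
cv2.imwrite("pics/t1.png",cv2.resize(a[90:350,90:440],None,fx=2.28,fy=2.28,interpolation=2))
cv2.imwrite("pics/s1.png",cv2.resize(b[90:420,110:430],None,fx=1.8,fy=1.8,interpolation=2))
E
```

```text
(no output)
```

View pics/t1.png

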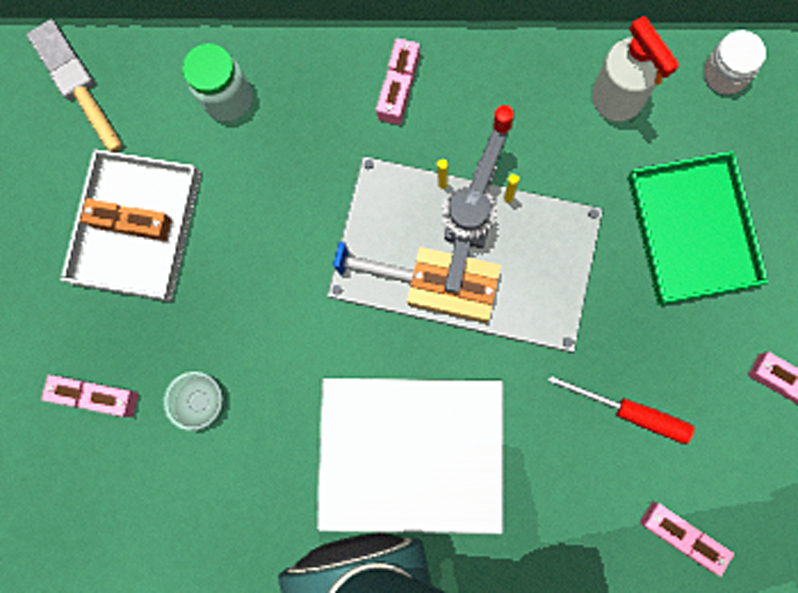

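View pics/s1.png

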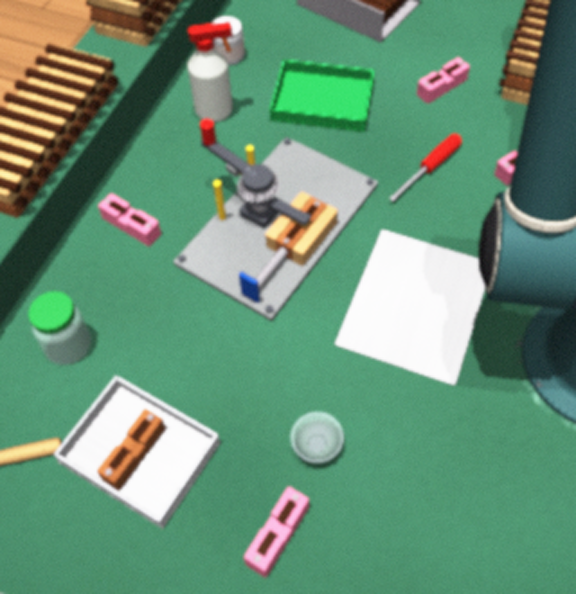

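Top crop: the press is in the centre, with its red grip at about (311,143) full-image px, the blue paddle at (239,204) and the orange block in the nest at about (290,212). The candidates for the block are the orange one in the nest (the target), the brown one in the grey tray at (145,185) (the spare), and four pink look-alikes at (265,125), (129,263), (390,325) and about (432,255). Only the one under the strap fits. The green tray is at (395,190), to the right of the press.

```bash
python3 - <<'E'
from h import *
def ortho(c,z,x0,x1,y0,y1,s=1000):
    # out px (i col)= (y1-y)*s , row=(x1-x)*s
    w=np.array([[x0,y0],[x1,y0],[x1,y1],[x0,y1]],float)
    src=np.float32([proj(c,[x,y,z]) for x,y in w]); dst=np.float32([[(y1-y)*s,(x1-x)*s] for x,y in w])
    return cv2.warpPerspective(c["img"],cv2.getPerspectiveTransform(src,dst),(int((y1-y0)*s),int((x1-x0)*s)))
R={}
for n in("top","side"):
    c=eyes.read_camera(n); R[n]=c
    hsv=cv2.cvtColor(c["img"],cv2.COLOR_BGR2HSV)
    # plate
    im=ortho(c,.012,.4,.8,-.3,.2); h=cv2.cvtColor(im,cv2.COLOR_BGR2HSV)
    m=((h[...,1]<40)&(h[...,2]>90)).astype(np.uint8); m=cv2.morphologyEx(m,cv2.MORPH_OPEN,np.ones((21,21)))
    k,l,st,ce=cv2.connectedComponentsWithStats(m); i=1+np.argmax(st[1:,4])
    v,u=np.nonzero(l==i); r=cv2.minAreaRect(np.c_[u,v].astype(np.float32)); print(n,"plate ctr",.8-r[0][1]/1000,.2-r[0][0]/1000,r[1],r[2])
    # green tray rim
    im=ortho(c,.03,.4,.85,-.6,-.15); h=cv2.cvtColor(im,cv2.COLOR_BGR2HSV)
    m=((h[...,1]>200)&(abs(h[...,0].astype(int)-68)<14)&(h[...,2]>60)).astype(np.uint8); m=cv2.morphologyEx(m,cv2.MORPH_OPEN,np.ones((7,7)))
    k,l,st,ce=cv2.connectedComponentsWithStats(m); i=1+np.argmax(st[1:,4])
    v,u=np.nonzero(l==i); r=cv2.minAreaRect(np.c_[u,v].astype(np.float32)); print("tray",.85-r[0][1]/1000,-.15-r[0][0]/1000,r[1],r[2])
    cv2.imwrite(f"pics/x_{n}.png",im)
    for nm,m in dict(red=((hsv[...,0]<6)|(hsv[...,0]>174))&(hsv[...,1]>170)&(hsv[...,2]>90),blue=(abs(hsv[...,0].astype(int)-112)<10)&(hsv[...,1]>150),yel=(abs(hsv[...,0].astype(int)-26)<5)&(hsv[...,1]>190)).items():
        k,l,st,ce=cv2.connectedComponentsWithStats(m.astype(np.uint8))
        for i in range(1,k):
            if st[i,4]>8: print(n,nm,st[i].tolist(),ce[i].round(1))
E
```

```text
top plate ctr 0.5164703979492188 -0.06254400634765622 (309.90008544921875, 187.9886474609375) 12.121016502380371
tray 0.5466838378906249 -0.3444825439453125 (171.6479034423828, 133.46766662597656) 78.2317123413086
top red [366, 97, 22, 27, 284] [375.4 110.1]
top red [307, 136, 8, 12, 80] [310.3 141.4]
top red [361, 265, 33, 20, 297] [377.5 274.4]
top blue [236, 196, 6, 14, 51] [238.8 202.5]
top yel [282, 160, 4, 13, 39] [283.6 165.1]
top yel [311, 167, 6, 12, 39] [313.7 172.2]
side plate ctr 0.5296756286621094 0.00281951904296876 (183.05857849121094, 186.76025390625) 12.094757080078125Traceback (most recent call last):
  File "<stdin>", line 19, in <module>
    return _wrapfunc(a, 'argmax', axis=axis, out=out, **kwds)
    return bound(*args, **kwds)
ValueError: attempt to get argmax of an empty sequence
```

```bash
python3 - <<'E'
from h import *
a=np.radians(-12.1); X=np.array([np.cos(a),np.sin(a)]); Y=np.array([-np.sin(a),np.cos(a)])
C=np.array([.5165,-.0625])+.005*Y
def loc(p): d=p[:2]-C; return (np.array([d@X,d@Y])*1000).round(1)
def tri(c1,p1,c2,p2):
    o1,d1=ray(c1,*p1);o2,d2=ray(c2,*p2)
    s=np.linalg.lstsq(np.c_[d1,-d2],o2-o1,rcond=None)[0]; A=o1+s[0]*d1;B=o2+s[1]*d2
    return (A+B)/2,np.linalg.norm(A-B)
P={}
for n in("top","side"):
    c=eyes.read_camera(n); P[n]=c
    hsv=cv2.cvtColor(c["img"],cv2.COLOR_BGR2HSV)
    for nm,m in dict(red=((hsv[...,0]<6)|(hsv[...,0]>174))&(hsv[...,1]>170)&(hsv[...,2]>90),blue=(abs(hsv[...,0].astype(int)-112)<10)&(hsv[...,1]>150),yel=(abs(hsv[...,0].astype(int)-26)<5)&(hsv[...,1]>190),wood=(abs(hsv[...,0].astype(int)-21)<4)&(hsv[...,1]>70)&(hsv[...,1]<190)&(hsv[...,2]>150)).items():
        k,l,st,ce=cv2.connectedComponentsWithStats(m.astype(np.uint8))
        for i in range(1,k):
            x,y,w,h,ar=st[i]
            if ar>8 and 150<ce[i][0]<330 and 125<ce[i][1]<280:
                print(n,nm,st[i].tolist(),ce[i].round(1))
t,s=P["top"],P["side"]
for z in(.127,.132,.137): print("grip",z,loc(at(t,310.3,141.4,z)))
print("post tops",loc(at(t,283.5,160.5,.102)),loc(at(t,314.5,167.5,.102)))
print("paddle",loc(at(t,238.8,202.5,.05)))
print("hub",loc(at(t,90+470/2.28,90+208/2.28,.11)))
for u,v in((420,250),(500,262),(491,320),(410,304)): print("wall corner",loc(at(t,90+u/2.28,90+v/2.28,.046)))
E
```

```text
top red [307, 136, 8, 12, 79] [310.3 141.4]
top blue [236, 196, 7, 14, 52] [238.8 202.5]
top yel [282, 160, 4, 13, 39] [283.6 165.1]
top yel [312, 167, 5, 12, 38] [313.8 172.2]
side red [221, 157, 8, 13, 79] [225.1 162.7]
side blue [244, 242, 9, 15, 91] [248.2 249. ]
side yel [248, 174, 2, 6, 10] [248.6 176.2]
side yel [230, 193, 4, 18, 28] [231.5 200.1]
side wood [272, 197, 10, 9, 51] [276.6 201. ]
side wood [231, 203, 4, 9, 19] [232.9 207.8]
side wood [273, 204, 24, 27, 197] [284.6 217.5]
side wood [258, 211, 13, 12, 80] [264.  216.2]
grip 0.127 [137.5 -15.5]
grip 0.132 [135.6 -15.6]
grip 0.137 [133.8 -15.7]
post tops [79.3 43. ] [ 78.6 -41.1]
paddle [-48.3 139.8]
hub [29.4 -2.2]
wall corner [-18.4  47.3]
wall corner [-11.5 -49.8]
wall corner [-82.4 -54.2]
wall corner [-85.  44.]
```

```bash
cat >> h.py <<'E'
a=np.radians(-12.1); X=np.array([np.cos(a),np.sin(a)]); Y=np.array([-np.sin(a),np.cos(a)]); O=np.array([.5483,-.0642])
def pw(x,y,z=None):
    p=O+x*X+y*Y; return p if z is None else np.r_[p,z]
def loc(p): d=np.array(p)[:2]-O; return np.round([d@X*1e3,d@Y*1e3],1)
def to(x,y,z,yaw):
    s=telemetry.observe(); y0=s["orientation"][2]; r=np.radians(y0); d=np.array([x,y,z])-s["tcp_pos"]
    print("units", np.round([(d[0]*np.cos(r)+d[1]*np.sin(r))/.15,(d[0]*np.sin(r)-d[1]*np.cos(r))/.15,-d[2]/.15,(y0-yaw)/30],3))
def tri(c1,p1,c2,p2):
    o1,d1=ray(c1,*p1);o2,d2=ray(c2,*p2)
    s=np.linalg.lstsq(np.c_[d1,-d2],o2-o1,rcond=None)[0]; A=o1+s[0]*d1;B=o2+s[1]*d2
    return (A+B)/2,np.linalg.norm(A-B)
def st():
    s=telemetry.observe(); print(round(s["time"],2),"loc",loc(s["tcp_pos"]),"z",round(s["tcp_pos"][2],4),"yaw",round(s["orientation"][2],1),"F",s["force"].round(1),"gap",round(s["finger_gap"],3),round(s["grasp_force"],1))
E
python3 -m pendant '.4 -.26 0 0 .5; .75 -.5 0 0 .5; .99 -.67 0 0 .5; .99 -.67 0 0 .5; .99 -.67 0 0 .5' 40
python3 -m pendant '.25 -.17 0 0 .5; .5 -.34 0 0 .5; .75 -.5 0 0 .5; .99 -.67 0 0 .5; .99 -.67 0 0 .5'
python3 -m pendant '.25 -.17 0 0 .5; .5 -.34 0 0 .5; .75 -.5 0 0 .5; .99 -.67 0 0 .5; .99 -.67 0 0 .5'
python3 - <<'E'
from h import *
t=eyes.read_camera("top");s=eyes.read_camera("side")
p,e=tri(t,(310.3,141.4),s,(225.1,162.7)); print("grip tri",p,e,loc(p))
p,e=tri(t,(238.8,202.5),s,(248.2,249)); print("paddle",p,e,loc(p))
st(); g=pw(.1038,-.0156,.122); print(g); to(g[0],g[1],.21,-12.1)
E
```

```text
time: 1.62
tcp_pos: [0.2996, -0.5097, 0.2393]
orientation: [-179.9, -0.1, 15.7]
force: [-0.5, -0.0, -0.2]
finger_gap: 0.502
grasp_force: 0.0
time: 2.03
tcp_pos: [0.4157, -0.3735, 0.2395]
orientation: [-179.9, -0.1, 15.7]
force: [-0.3, -0.4, -0.3]
finger_gap: 0.501
grasp_force: 0.0
time: 2.45
tcp_pos: [0.5321, -0.2372, 0.2395]
orientation: [-180.0, -0.1, 15.7]
force: [0.8, -0.6, 0.3]
finger_gap: 0.5
grasp_force: 0.0
grip tri [ 0.64804027 -0.1015381   0.12843545] 0.0003371394785876919 [105.4 -15.6]
paddle [0.50014545 0.08962861 0.04600193] 0.000481755728710678 [-79.3 140.3]
2.55 loc [  19.4 -174.8] z 0.2393 yaw 15.7 F [-0.6 -0.5  0.3] gap 0.499 0.0
[ 0.64652385 -0.10121183  0.122     ]
units [ 0.994 -0.675  0.195  0.928]
```

```bash
python3 -m pendant '.25 -.17 0 .2 .5; .5 -.34 0 .4 .5; .75 -.5 0 .6 .5; 1 -.68 .1 .8 .5; 1 -.68 .2 .93 .5; 1 -.68 .2 .93 .5; 1 -.68 .2 .93 .5; 1 -.68 .2 .93 .5'
python3 - <<'E'
from h import *
st(); g=pw(.1045,-.0156); to(g[0],g[1],.122,-12.1)
c=eyes.read_camera("wrist"); cv2.imwrite("pics/w1.png",c["img"])
E
```

```text
time: 3.22
tcp_pos: [0.6456, -0.1043, 0.2093]
orientation: [179.9, 0.0, -12.4]
force: [-0.1, -0.8, 0.6]
finger_gap: 0.494
grasp_force: 0.0
3.22 loc [103.6 -18.8] z 0.2093 yaw -12.4 F [-0.1 -0.8  0.6] gap 0.494 0.0
units [ 0.006 -0.021  0.582 -0.009]
```

View pics/w1.png

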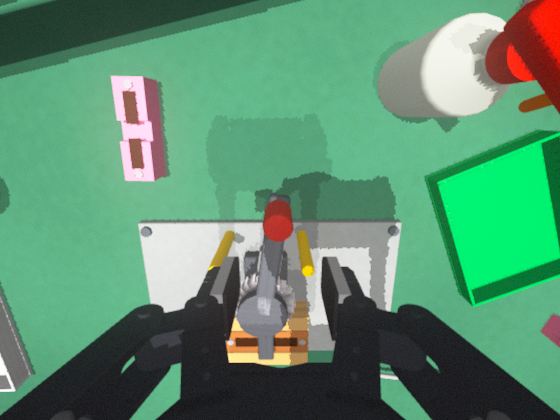

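The wrist view shows the red grip at (278,220), midway between the fingers at about (215,300) and (340,300). The sprayer is well off to the right. Next I descend around the grip.

```bash
python3 -m pendant '0 -.02 .15 0 .5; 0 -.02 .3 0 .5; 0 -.02 .45 0 .5; 0 -.02 .58 0 .5; 0 -.02 .58 0 .5; 0 -.02 .58 0 .62; 0 -.02 .58 0 .62; 0 -.02 .58 0 .62'
python3 - <<'E'
from h import *
st()
t=eyes.read_camera("top");s=eyes.read_camera("side")
for n in("sprayer","jar"):
    P=[]
    for c in(t,s):
        o=outline_of(c,n)[0]; v,u=np.nonzero(o["region"]); P.append((u.mean(),v.mean()))
    p,e=tri(t,P[0],s,P[1]); print(n,p.round(3),round(e,3),loc(p))
L=np.array(loc(telemetry.observe()["tcp_pos"]))
for th in(-.15,-.3,-.45,-.55): 
    q=np.array([105*np.cos(th),105*np.sin(th)]); print(th,((q-L)*[1,-1]/150).round(3))
s=np.array([105*np.cos(-.55),105*np.sin(-.55)])
for th in np.linspace(-.55,.55,12):
    q=np.array([105*np.cos(th),105*np.sin(th)]); print(round(th,2),((q-s)*[1,-1]/150).round(3))
E
```

```text
time: 3.93
tcp_pos: [0.6485, -0.1004, 0.125]
orientation: [-180.0, -0.2, -12.4]
force: [-0.1, 0.1, -0.0]
finger_gap: 0.376
grasp_force: 0.0
3.93 loc [105.6 -14.4] z 0.125 yaw -12.4 F [-0.1  0.1 -0. ] gap 0.376 0.0
sprayer [ 0.688 -0.247  0.151] 0.015 [ 175.  -149.6]
jar [ 0.705  0.037 -0.205] 0.368 [131.9 131.4]
-0.15 [-0.003  0.014]
-0.3 [-0.027  0.116]
-0.45 [-0.065  0.214]
-0.55 [-0.099  0.275]
-0.55 [ 0. -0.]
-0.45 [ 0.034 -0.061]
-0.35 [ 0.061 -0.126]
-0.25 [ 0.081 -0.193]
-0.15 [ 0.095 -0.261]
-0.05 [ 0.102 -0.331]
0.05 [ 0.102 -0.401]
0.15 [ 0.095 -0.47 ]
0.25 [ 0.081 -0.539]
0.35 [ 0.061 -0.606]
0.45 [ 0.034 -0.67 ]
0.55 [ 0.    -0.732]
```

```bash
python3 -m pendant '-.005 .05 .01 0 .68; -.015 .1 .02 0 .68; -.03 .15 .02 0 .68; -.05 .2 .02 0 .68; -.07 .25 .02 0 .68; -.095 .29 .02 0 .68; -.095 .29 .02 0 .68; -.095 .29 .02 0 .68'
python3 -c "from h import *; st()"
python3 -m pendant '.034 -.06 0 0 .68; .06 -.125 0 0 .68; .08 -.19 0 0 .68; .095 -.26 0 0 .68; .102 -.33 0 0 .68; .102 -.4 0 0 .68; .095 -.47 0 0 .68; .08 -.54 0 0 .68; .06 -.605 0 0 .68; .034 -.67 0 0 .68; 0 -.735 0 0 .68; -.01 -.75 0 0 .68; -.01 -.75 0 0 .68; -.01 -.75 0 0 .68'
python3 -c "from h import *; st()"
```

```text
time: 4.9
tcp_pos: [0.6231, -0.1395, 0.1192]
orientation: [180.0, 0.0, -12.4]
force: [0.2, 0.3, -0.7]
finger_gap: 0.324
grasp_force: 0.0
4.9 loc [ 88.9 -57.9] z 0.1192 yaw -12.4 F [ 0.2  0.3 -0.7] gap 0.324 0.0
time: 6.07
tcp_pos: [0.6476, -0.028, 0.1198]
orientation: [180.0, -0.1, -12.3]
force: [1.8, -3.1, 1.6]
finger_gap: 0.322
grasp_force: 1.5
6.07 loc [89.5 56.2] z 0.1198 yaw -12.3 F [ 1.8 -3.1  1.6] gap 0.322 1.5
```

```bash
python3 -m pendant '.034 .06 0 0 .68; .06 .125 0 0 .68; .08 .19 0 0 .68; .095 .26 0 0 .68; .102 .33 0 0 .68; .102 .4 0 0 .68; .095 .47 0 0 .68; .08 .54 0 0 .68; .06 .605 0 0 .68; .034 .67 0 0 .68; 0 .735 0 0 .68; -.005 .76 0 0 .68; -.005 .76 0 0 .68'
python3 -c "from h import *; st()"
python3 -m pendant '.034 -.06 0 0 .68; .06 -.125 0 0 .68; .08 -.19 0 0 .68; .095 -.26 0 0 .68; .102 -.33 0 0 .68; .102 -.4 0 0 .68; .095 -.47 0 0 .68; .08 -.54 0 0 .68; .06 -.605 0 0 .68; .034 -.67 0 0 .68; 0 -.735 0 0 .68; -.01 -.765 0 0 .68; -.01 -.765 0 0 .68; -.01 -.765 0 0 .68'
python3 -c "from h import *; st()"
python3 -m pendant '.034 .06 0 0 .68; .06 .125 0 0 .68; .08 .19 0 0 .68; .095 .26 0 0 .68; .102 .33 0 0 .68; .102 .4 0 0 .68; .095 .47 0 0 .68; .08 .54 0 0 .68; .06 .605 0 0 .68; .034 .67 0 0 .68; 0 .735 0 0 .68; -.005 .76 0 0 .68; -.005 .76 0 0 .68'
python3 -c "
from h import *; st()
c=eyes.read_camera('side'); cv2.imwrite('pics/s2.png',cv2.resize(c['img'][130:280,180:360],None,fx=3,fy=3,interpolation=2))"
```

```text
time: 7.15
tcp_pos: [0.62, -0.1398, 0.1191]
orientation: [-179.9, 0.1, -12.5]
force: [-1.1, 1.9, 0.8]
finger_gap: 0.316
grasp_force: 1.0
7.15 loc [ 85.9 -58.9] z 0.1191 yaw -12.5 F [-1.1  1.9  0.8] gap 0.316 1.0
time: 8.32
tcp_pos: [0.6457, -0.0276, 0.1201]
orientation: [179.9, -0.1, -12.3]
force: [0.8, -4.1, 2.0]
finger_gap: 0.323
grasp_force: 1.8
8.32 loc [87.6 56.2] z 0.1201 yaw -12.3 F [ 0.8 -4.1  2. ] gap 0.323 1.8
time: 9.4
tcp_pos: [0.6181, -0.1391, 0.1191]
orientation: [-180.0, 0.1, -12.5]
force: [0.4, -0.2, 0.6]
finger_gap: 0.32
grasp_force: 0.0
9.4 loc [ 83.9 -58.6] z 0.1191 yaw -12.5 F [ 0.4 -0.2  0.6] gap 0.32 0.0
```

View pics/s2.png

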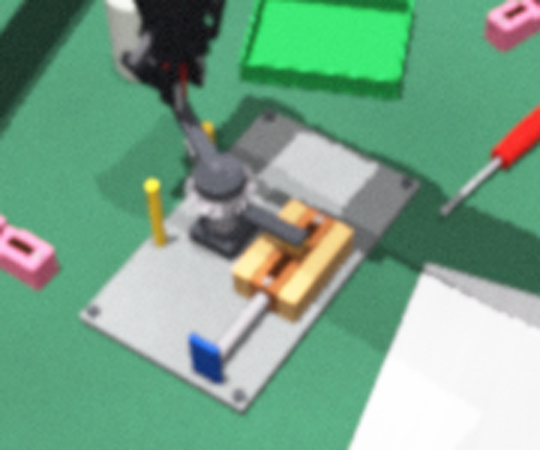

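The strap, whose tip is at (300,235) in the crop, now stands visibly above the block. I'm doing the third stroke in two halves and watching for a stall.

```bash
python3 -m pendant '.05 -.06 0 0 .68; .08 -.125 0 0 .68; .105 -.19 0 0 .68; .12 -.26 0 0 .68; .13 -.33 0 0 .68; .13 -.38 0 0 .68; .13 -.38 0 0 .68'
python3 -c "from h import *; st()"
python3 -m pendant '-.003 -.05 0 0 .68; -.01 -.1 0 0 .68; -.022 -.15 0 0 .68; -.035 -.2 0 0 .68; -.035 -.2 0 0 .68'
python3 -c "from h import *; st()"
```

```text
time: 10.03
tcp_pos: [0.6534, -0.0948, 0.1191]
orientation: [179.2, -0.4, -12.1]
force: [4.2, -31.5, -6.4]
finger_gap: 0.32
grasp_force: 14.6
10.03 loc [109.2  -7.9] z 0.1191 yaw -12.1 F [  4.2 -31.5  -6.4] gap 0.32 14.6
time: 10.45
tcp_pos: [0.6561, -0.0645, 0.1199]
orientation: [179.2, -0.6, -12.2]
force: [8.3, -30.5, -6.7]
finger_gap: 0.321
grasp_force: 13.8
10.45 loc [105.5  22.3] z 0.1199 yaw -12.2 F [  8.3 -30.5  -6.7] gap 0.321 13.8
```

```bash
python3 -c "
from h import *; st()
c=eyes.read_camera('side'); t=eyes.read_camera('top')
a=cv2.resize(c['img'][150:260,200:310],(400,400),interpolation=2); b=cv2.resize(t['img'][120:240,230:350],(400,400),interpolation=2)
cv2.imwrite('pics/s3.png',np.hstack([a,b]))"
```

```text
10.45 loc [105.5  22.3] z 0.1199 yaw -12.2 F [  8.3 -30.5  -6.7] gap 0.321 13.8
```

View pics/s3.png

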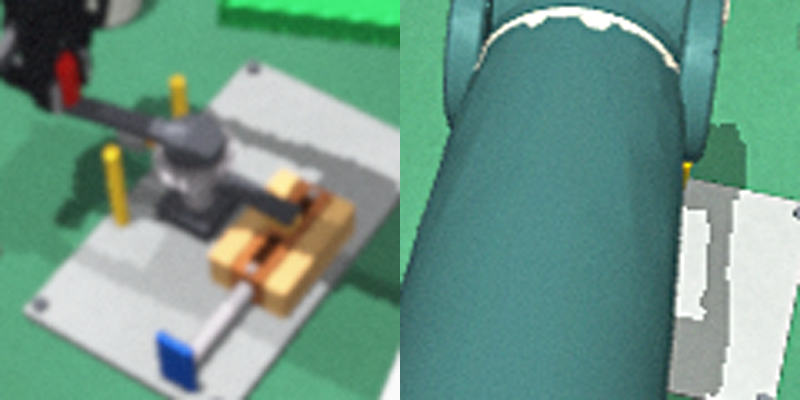

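```bash
python3 -c "
from h import *; st()
c=eyes.read_camera('side')
f=7; x0,y0=245,180
def crop(img): return cv2.resize(img[y0:y0+55,x0:x0+57],None,fx=f,fy=f,interpolation=2)
A=crop(cv2.imread('pics/side0.png')); B=crop(c['img'])
for im in(A,B):
  for z,col in((.06,(255,0,0)),(.076,(0,0,255))):
    q=np.array([proj(c,pw(x,y,z)) for x,y in((-.03,.009),(-.09,.009),(-.09,-.009),(-.03,-.009))]); q=((q-[x0,y0]+.5)*f).astype(int)
    cv2.polylines(im,[q],False,col,1)
cv2.imwrite('pics/s4.png',np.hstack([A,B]))"
```

```text
10.55 loc [105.5  21.8] z 0.1199 yaw -12.2 F [  7.  -28.8  -7.3] gap 0.32 13.3
```

View pics/s4.png

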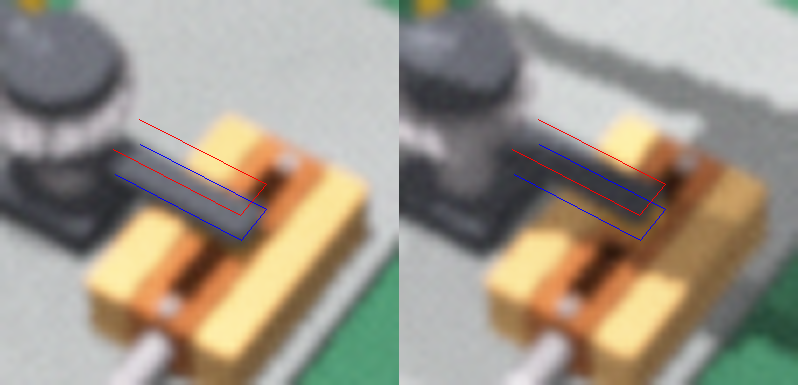

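The red outline, the raised-strap prediction, matches the right half (now), and the blue one matches the clamped start. The handle stalls at 30 N, about 3 N m against the screw's 0.5 N m, so the screw is on its hard stop. Now I back off, lift, and go to the paddle.

```bash
python3 -m pendant '0 .03 0 0 .68; 0 .055 0 0 .68; 0 .055 0 0 .68'
python3 -c "from h import *; st()"
python3 -m pendant '0 0 -.2 0 .6; 0 0 -.4 0 .6; 0 0 -.55 0 .6; 0 0 -.55 0 .6'
python3 -m pendant '-.2 -.18 0 0 .8; -.4 -.35 0 0 1; -.62 -.53 0 0 1; -.62 -.53 0 0 1'
python3 -m pendant '-.2 -.18 0 -.2 1; -.4 -.35 0 -.4 1; -.61 -.53 0 -.6 1; -.61 -.53 0 -.8 1; -.61 -.53 0 -1 1; -.61 -.53 0 -1 1'
python3 -m pendant '0 0 0 -.2 1; 0 0 0 -.4 1; 0 0 0 -.6 1; 0 0 0 -.8 1; 0 0 0 -1 1; 0 0 0 -1 1'
python3 -m pendant '0 0 0 -.2 1; 0 0 0 -.4 1; 0 0 0 -.6 1; 0 0 0 -.8 1; 0 0 0 -1 1; 0 0 0 -1 1; 0 0 0 -1 1'
python3 - <<'E'
from h import *
st(); p=pw(-.08,.172); to(*p,.05,77.9)
t=eyes.read_camera("top"); s=eyes.read_camera("side")
P=[]
for c in (t,s):
    h=cv2.cvtColor(c["img"],cv2.COLOR_BGR2HSV); m=((abs(h[...,0].astype(int)-112)<10)&(h[...,1]>150)).astype(np.uint8)
    k,l,stt,ce=cv2.connectedComponentsWithStats(m); print([(a[:5].tolist(),b.round(1).tolist()) for a,b in zip(stt[1:],ce[1:]) if a[4]>15])
    print("face outline px",[np.round(proj(c,pw(-.08+dx,.144,z)),1).tolist() for dx in(-.016,.016) for z in(.014,.07)])
E
```

```text
time: 10.85
tcp_pos: [0.6538, -0.0714, 0.1202]
orientation: [179.5, -0.5, -12.3]
force: [6.0, -22.5, -3.9]
finger_gap: 0.322
grasp_force: 9.9
10.85 loc [104.7  15.1] z 0.1202 yaw -12.3 F [  6.  -22.5  -3.9] gap 0.322 9.9
time: 11.18
tcp_pos: [0.6547, -0.0643, 0.2085]
orientation: [-179.9, -0.6, -12.4]
force: [1.0, 0.3, 1.5]
finger_gap: 0.402
grasp_force: 0.0
time: 11.52
tcp_pos: [0.5721, 0.0386, 0.2006]
orientation: [-179.9, 0.3, -12.1]
force: [-0.7, -0.4, -1.0]
finger_gap: -0.004
grasp_force: 0.0
time: 12.02
tcp_pos: [0.504, 0.132, 0.2018]
orientation: [180.0, -0.0, 17.9]
force: [0.7, 0.3, -0.4]
finger_gap: 0.003
grasp_force: 0.0
time: 12.52
tcp_pos: [0.5046, 0.1304, 0.2017]
orientation: [180.0, -0.0, 47.6]
force: [-0.5, -0.0, -0.9]
finger_gap: 0.0
grasp_force: 0.0
time: 13.1
tcp_pos: [0.5043, 0.1302, 0.2017]
orientation: [-180.0, 0.0, 77.3]
force: [-0.7, -0.7, -0.3]
finger_gap: 0.003
grasp_force: 0.0
13.1 loc [-83.8 180.9] z 0.2017 yaw 77.3 F [-0.7 -0.7 -0.3] gap 0.003 0.0
units [-0.059  0.026  1.011 -0.021]
[([236, 196, 7, 14, 56], [238.9, 202.3])]
face outline px [[237.5, 210.2], [234.9, 206.5], [240.2, 199.3], [237.8, 195.1]]
[([368, 0, 59, 19, 778], [399.5, 6.6]), ([244, 243, 10, 14, 92], [248.5, 249.7])]
face outline px [[253.2, 259.3], [251.9, 248.0], [243.4, 253.7], [241.9, 242.3]]
```

```bash
python3 -m pendant '-.03 .026 .25 -.02 1; -.03 .026 .5 -.02 1; -.03 .026 .75 -.02 1; -.03 .026 1 -.02 1; -.03 .026 1 -.02 1'
python3 -c "from h import *; st()"
python3 -m pendant '-.1 0 0 0 1; -.18 0 0 0 1; -.25 0 0 0 1; -.32 0 0 0 1; -.39 0 0 0 1; -.45 0 0 0 1; -.5 0 0 0 1; -.55 0 0 0 1; -.55 0 0 0 1'
python3 -c "from h import *; st()"
```

```text
time: 13.62
tcp_pos: [0.5, 0.1235, 0.0442]
orientation: [-179.2, 0.3, 78.0]
force: [-1.4, 0.3, -0.8]
finger_gap: -0.001
grasp_force: 0.0
13.62 loc [-86.6 173.4] z 0.0442 yaw 78.0 F [-1.4  0.3 -0.8] gap -0.001 0.0
time: 14.37
tcp_pos: [0.4903, 0.0435, 0.0532]
orientation: [179.9, -0.1, 78.1]
force: [-0.0, 5.4, -0.0]
finger_gap: 0.0
grasp_force: 2.6
14.37 loc [-79.3  93.1] z 0.0532 yaw 78.1 F [-0.   5.4 -0. ] gap 0.0 2.6
```

```bash
python3 -m pendant '-.03 0 0 0 1; -.06 0 0 0 1; -.06 0 0 0 1; -.06 0 0 0 1'
python3 -c "from h import *; st()"
python3 -m pendant '-.015 0 0 0 1; -.03 0 0 0 1; -.03 0 0 0 1; -.03 0 0 0 1'
python3 -c "from h import *; st()"
```

```text
time: 14.7
tcp_pos: [0.4886, 0.0357, 0.0532]
orientation: [179.9, -0.1, 78.1]
force: [-0.9, 6.2, 2.1]
finger_gap: 0.0
grasp_force: 2.8
14.7 loc [-79.3  85.1] z 0.0532 yaw 78.1 F [-0.9  6.2  2.1] gap 0.0 2.8
time: 15.03
tcp_pos: [0.4877, 0.0315, 0.0532]
orientation: [179.9, -0.1, 78.1]
force: [-0.7, 7.2, 1.0]
finger_gap: 0.001
grasp_force: 3.0
15.03 loc [-79.3  80.9] z 0.0532 yaw 78.1 F [-0.7  7.2  1. ] gap 0.001 3.0
```

```bash
python3 -m pendant '-.015 0 0 0 1; -.03 0 0 0 1; -.03 0 0 0 1; -.03 0 0 0 1'
python3 -c "from h import *; st()"
python3 -m pendant '-.015 0 0 0 1; -.03 0 0 0 1; -.03 0 0 0 1; -.03 0 0 0 1'
python3 -c "from h import *; st()"
```

```text
time: 15.37
tcp_pos: [0.4876, 0.0311, 0.0533]
orientation: [179.9, -0.5, 78.0]
force: [1.0, 23.8, -0.5]
finger_gap: -0.002
grasp_force: 11.9
15.37 loc [-79.3  80.5] z 0.0533 yaw 78.0 F [ 1.  23.8 -0.5] gap -0.002 11.9
time: 15.7
tcp_pos: [0.4876, 0.0308, 0.0535]
orientation: [179.9, -0.9, 77.8]
force: [3.7, 42.3, -3.4]
finger_gap: 0.001
grasp_force: 20.9
15.7 loc [-79.3  80.1] z 0.0535 yaw 77.8 F [ 3.7 42.3 -3.4] gap 0.001 20.9
```

```bash
python3 -m pendant '.2 0 0 0 1; .4 0 0 0 1; .6 0 0 0 1; .6 0 0 0 1; .6 0 -.25 0 1; .6 0 -.5 0 1; .6 0 -.75 0 1; .6 0 -.95 0 1; .6 0 -.95 0 1'
python3 -m pendant '-.25 0 0 0 .8; -.5 0 0 0 .6; -.75 0 0 0 .3; -.75 0 0 0 .3'
python3 -m pendant '-.25 0 0 0 .3; -.5 0 0 0 .3; -.75 0 0 0 .3; -.85 0 0 0 .3; -.85 0 0 0 .3; -.85 0 0 0 .3'
python3 - <<'E'
from h import *
st(); p=pw(-.08,-.074); to(*p,.03,77.9)
c=eyes.read_camera("wrist"); cv2.imwrite("pics/w2.png",c["img"])
print(outline_of(c,"mould_block")[0]["box"],[np.round(proj(c,pw(x,y,.046)),1).tolist() for x,y in((-.095,-.12),(-.065,-.12),(-.065,-.05),(-.095,-.05))])
print(loc(at(c,*[float(q) for q in proj(c,pw(-.08,-.12,.046))],.046)))
E
```

```text
time: 16.45
tcp_pos: [0.509, 0.1099, 0.2036]
orientation: [179.2, -0.2, 78.2]
force: [1.1, 0.1, -0.2]
finger_gap: -0.001
grasp_force: 0.0
time: 16.78
tcp_pos: [0.4793, -0.0058, 0.1948]
orientation: [179.9, 0.2, 78.0]
force: [0.2, 0.2, -0.1]
finger_gap: 0.566
grasp_force: 0.0
time: 17.28
tcp_pos: [0.4544, -0.1257, 0.1946]
orientation: [180.0, 0.0, 78.0]
force: [0.2, 0.4, 0.3]
finger_gap: 0.7
grasp_force: 0.0
17.28 loc [-78.9 -79.9] z 0.1946 yaw 78.0 F [0.2 0.4 0.3] gap 0.7 0.0
units [ 0.039 -0.007  1.097  0.004]
[267.3, 137.4, 32.3, 103.1] [[264.5, 238.4], [294.2, 238.5], [295.4, 169.6], [263.5, 169.6]]
[ -80. -120.]
```

View pics/w2.png

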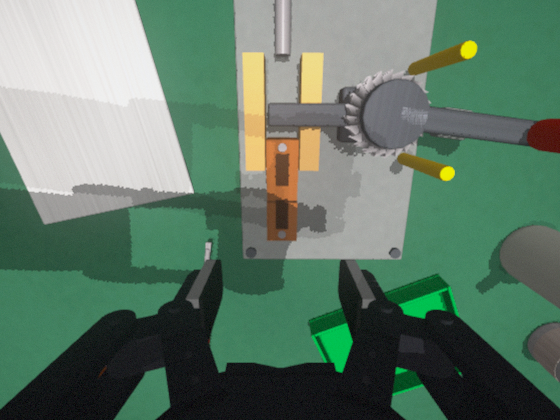

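The wrist view shows the orange block slid out of the nest, at px (267–297, 137–240), with its outer end free. The strap is up and the handle is off to the right. Next I descend at press (-78, -76).

```bash
python3 -m pendant '.025 .006 .2 0 .35; .025 .006 .4 0 .35; .025 .006 .6 0 .35; .025 .006 .8 0 .35; .025 .006 .8 0 .35; .025 .006 .8 0 .35'
python3 -c "from h import *; st()"
python3 -m pendant '0 0 .1 0 .35; 0 0 .2 0 .35; 0 0 .3 0 .35; 0 0 .3 0 .35; 0 0 .3 0 .35'
python3 -c "from h import *; st()"
```

```text
time: 17.88
tcp_pos: [0.4548, -0.1196, 0.0728]
orientation: [-179.7, -0.0, 78.3]
force: [-0.6, -0.6, 0.1]
finger_gap: 0.649
grasp_force: 0.0
17.88 loc [-79.8 -73.7] z 0.0728 yaw 78.3 F [-0.6 -0.6  0.1] gap 0.649 0.0
time: 18.3
tcp_pos: [0.4575, -0.1211, 0.0308]
orientation: [179.9, 0.0, 78.3]
force: [-0.3, 0.0, -0.7]
finger_gap: 0.653
grasp_force: 0.0
18.3 loc [-76.8 -74.7] z 0.0308 yaw 78.3 F [-0.3  0.  -0.7] gap 0.653 0.0
```

```bash
python3 -m pendant '0 0 .03 0 .35; 0 0 .03 0 .5; 0 0 .03 0 .6; 0 0 .03 0 .7; 0 0 .03 0 .8; 0 0 .03 0 .8; 0 0 .03 0 .8; 0 0 .03 0 .8; 0 0 .03 0 .8' 50
python3 -c "from h import *; st()"
python3 -m pendant '0 0 -.1 0 .8; 0 0 -.2 0 .8; 0 0 -.3 0 .8; 0 0 -.4 0 .8; 0 0 -.4 0 .8'
python3 - <<'E'
from h import *
st()
c=eyes.read_camera("wrist"); cv2.imwrite("pics/w3.png",c["img"])
r=np.radians(11.8); to(.547,-.3445,.09,101.8)
E
```

```text
time: 19.05
tcp_pos: [0.4574, -0.1215, 0.026]
orientation: [179.9, 0.0, 78.2]
force: [-0.7, -0.2, 7.2]
finger_gap: 0.338
grasp_force: 51.5
19.05 loc [-76.8 -75.1] z 0.026 yaw 78.2 F [-0.7 -0.2  7.2] gap 0.338 51.5
time: 19.47
tcp_pos: [0.4584, -0.1219, 0.0875]
orientation: [179.7, 0.0, 78.2]
force: [0.2, -0.9, -1.4]
finger_gap: 0.343
grasp_force: 51.4
19.47 loc [-75.8 -75.3] z 0.0875 yaw 78.2 F [ 0.2 -0.9 -1.4] gap 0.343 51.4
units [-1.332  0.887 -0.026 -0.786]
```

View pics/w3.png

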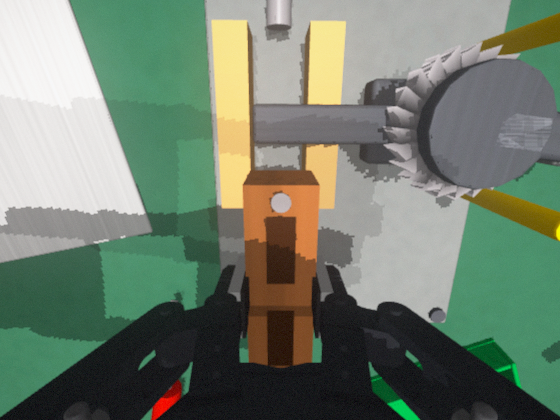

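The block is held between the pads at (230–330, 290) and is clear of the nest. Next is the transit to the green tray.

```bash
python3 -m pendant '0 0 -.2 0 .8; 0 0 -.4 0 .8; -.2 .13 -.4 0 .8; -.4 .27 -.4 0 .8; -.6 .4 -.4 0 .8; -.67 .44 -.4 0 .8; -.67 .44 -.4 0 .8'
python3 -m pendant '-.15 .1 0 -.15 .8; -.3 .2 0 -.3 .8; -.45 .3 0 -.45 .8; -.6 .4 0 -.6 .8; -.67 .44 0 -.75 .8; -.67 .44 0 -.79 .8; -.67 .44 0 -.79 .8; -.67 .44 0 -.79 .8'
python3 - <<'E'
from h import *
st(); print(telemetry.observe()["tcp_pos"])
to(.5477,-.348,.05,101.8)
t=eyes.read_camera("top"); s=eyes.read_camera("side")
o=outline_of(s,"green_tray"); print(o[0]["p"],o[0]["box"],"pred",[np.round(proj(s,[.547+np.cos(.206)*x-np.sin(.206)*y,-.3445+np.sin(.206)*x+np.cos(.206)*y,.03]),1).tolist() for x,y in((.085,.065),(.085,-.065),(-.085,-.065),(-.085,.065))])
c=eyes.read_camera("wrist"); cv2.imwrite("pics/w4.png",np.hstack([cv2.resize(c["img"],(400,300)),cv2.resize(s["img"][100:220,220:380],(400,300))]))
E
```

```text
time: 20.1
tcp_pos: [0.5007, -0.2356, 0.1434]
orientation: [-180.0, 0.0, 78.1]
force: [0.1, 0.2, -0.7]
finger_gap: 0.341
grasp_force: 51.3
time: 20.77
tcp_pos: [0.5434, -0.3431, 0.1433]
orientation: [-179.9, -0.2, 101.8]
force: [-0.4, 1.0, -1.4]
finger_gap: 0.342
grasp_force: 51.4
20.77 loc [  53.7 -273.7] z 0.1433 yaw 101.8 F [-0.4  1.  -1.4] gap 0.342 51.4
[ 0.54342059 -0.34307656  0.14332346]
units [-0.038  0.021  0.622  0.002]
0.77 [260.4, 122.7, 58.5, 39.6] pred [[259.4, 151.1], [266.9, 123.1], [318.0, 128.6], [313.2, 157.3]]
```

View pics/w4.png

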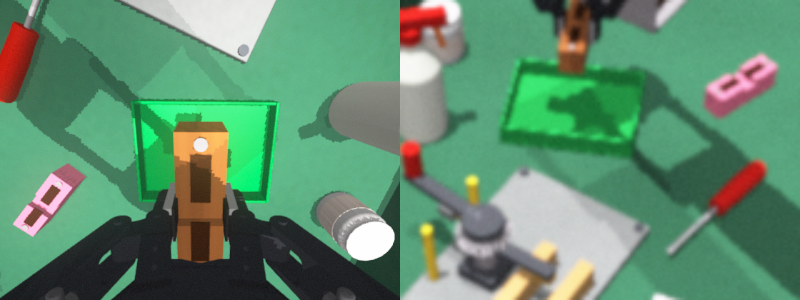

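In the wrist view (left) the block is centred over and aligned with the tray, which spans x 135–278 of the panel. The side-view tray prediction matches its detection. I'm lowering it now.

```bash
python3 -m pendant '-.038 .02 .1 0 .8; -.038 .02 .2 0 .8; -.038 .02 .35 0 .8; -.038 .02 .5 0 .8; -.038 .02 .62 0 .8; -.038 .02 .65 0 .8; -.038 .02 .65 0 .8; -.038 .02 .65 0 .8'
python3 -c "from h import *; st(); to(.5477,-.348,.018,101.8)"
python3 -m pendant '0 0 .04 0 .8; 0 0 .08 0 .8; 0 0 .12 0 .8; 0 0 .15 0 .8; 0 0 .15 0 .8; 0 0 .15 0 .8'
python3 -c "from h import *; st(); to(.5477,-.348,.018,101.8)"
```

```text
time: 21.63
tcp_pos: [0.5488, -0.3499, 0.0472]
orientation: [-180.0, -0.0, 101.9]
force: [-0.2, 0.1, -1.6]
finger_gap: 0.339
grasp_force: 51.3
21.63 loc [  60.4 -279.3] z 0.0472 yaw 101.9 F [-0.2  0.1 -1.6] gap 0.339 51.3
units [ 0.014 -0.005  0.194  0.004]
time: 22.13
tcp_pos: [0.5483, -0.3496, 0.0242]
orientation: [-180.0, -0.0, 101.9]
force: [0.3, 0.0, -1.8]
finger_gap: 0.345
grasp_force: 51.3
22.13 loc [  59.8 -279.1] z 0.0242 yaw 101.9 F [ 0.3  0.  -1.8] gap 0.345 51.3
units [ 0.011 -0.001  0.042  0.004]
```

```bash
python3 -m pendant '0 0 .01 0 .8; 0 0 .02 0 .8; 0 0 .03 0 .8; 0 0 .03 0 .8; 0 0 .03 0 .8'
python3 -c "from h import *; st()"
python3 -m pendant '0 0 .007 0 .8; 0 0 .013 0 .8; 0 0 .013 0 .8; 0 0 .013 0 .8'
python3 -c "from h import *; st()"
```

```text
time: 22.55
tcp_pos: [0.5486, -0.3499, 0.0202]
orientation: [-180.0, -0.0, 101.9]
force: [0.7, -0.0, -2.3]
finger_gap: 0.335
grasp_force: 51.3
22.55 loc [  60.2 -279.3] z 0.0202 yaw 101.9 F [ 0.7 -0.  -2.3] gap 0.335 51.3
time: 22.88
tcp_pos: [0.5486, -0.3498, 0.0182]
orientation: [-180.0, -0.0, 101.9]
force: [0.1, 0.5, -1.8]
finger_gap: 0.34
grasp_force: 51.3
22.88 loc [  60.2 -279.2] z 0.0182 yaw 101.9 F [ 0.1  0.5 -1.8] gap 0.34 51.3
```

```bash
python3 -m pendant '0 0 .007 0 .8; 0 0 .007 0 .8; 0 0 .007 0 .8'
python3 -c "from h import *; st()"
python3 -m pendant '0 0 .007 0 .8; 0 0 .007 0 .8; 0 0 .007 0 .8'
python3 -c "from h import *; st()"
```

```text
time: 23.13
tcp_pos: [0.5488, -0.35, 0.018]
orientation: [180.0, 0.0, 101.9]
force: [-2.5, 1.9, 4.6]
finger_gap: 0.341
grasp_force: 52.0
23.13 loc [  60.4 -279.3] z 0.018 yaw 101.9 F [-2.5  1.9  4.6] gap 0.341 52.0
time: 23.38
tcp_pos: [0.5488, -0.35, 0.018]
orientation: [180.0, 0.0, 101.9]
force: [-4.8, 3.6, 10.6]
finger_gap: 0.342
grasp_force: 52.7
23.38 loc [  60.4 -279.3] z 0.018 yaw 101.9 F [-4.8  3.6 10.6] gap 0.342 52.7
```

The block touched down at z = 18 mm, as predicted. I'm releasing it and retreating.

```bash
python3 -m pendant '0 0 -.01 0 .64; 0 0 -.01 0 .6; 0 0 -.01 0 .55; 0 0 -.01 0 .5; 0 0 -.01 0 .45; 0 0 -.01 0 .45; 0 0 -.01 0 .45'
python3 -m pendant '0 0 -.05 0 .45; 0 0 -.15 0 .45; 0 0 -.3 0 .45; 0 0 -.5 0 .45; 0 0 -.7 0 .45; 0 0 -.95 0 .45; 0 0 -.95 0 .45'
python3 -m pendant '-.2 0 -.2 0 .45; -.4 .1 -.3 0 .45; -.6 .2 -.3 0 .45; -.8 .3 -.3 0 .45; -.8 .3 -.3 0 .45; -.8 .3 -.3 0 .45; -.8 .3 -.3 0 .45'
python3 - <<'E'
from h import *
st()
t=eyes.read_camera("top");s=eyes.read_camera("side")
cv2.imwrite("pics/f.png",np.hstack([cv2.resize(t["img"][90:250,100:450],(440,201)),cv2.resize(s["img"][90:290,120:400],(360,257))[:201]]) if 0 else cv2.vconcat([cv2.resize(t["img"][90:240,100:450],(700,300)),cv2.resize(s["img"][90:219,110:410],(700,300))]))
E
```

```text
time: 23.97
tcp_pos: [0.5486, -0.3499, 0.0175]
orientation: [-180.0, -0.0, 101.9]
force: [-0.1, 1.3, -0.0]
finger_gap: 0.55
grasp_force: 0.0
time: 24.55
tcp_pos: [0.5532, -0.353, 0.1704]
orientation: [179.4, 0.6, 101.9]
force: [1.0, -0.2, 0.9]
finger_gap: 0.554
grasp_force: 0.0
time: 25.13
tcp_pos: [0.6169, -0.4575, 0.2046]
orientation: [-179.9, -0.1, 101.9]
force: [-0.1, 0.2, 0.4]
finger_gap: 0.549
grasp_force: 0.0
25.13 loc [ 149.5 -370.2] z 0.2046 yaw 101.9 F [-0.1  0.2  0.4] gap 0.549 0.0
```

View pics/f.png

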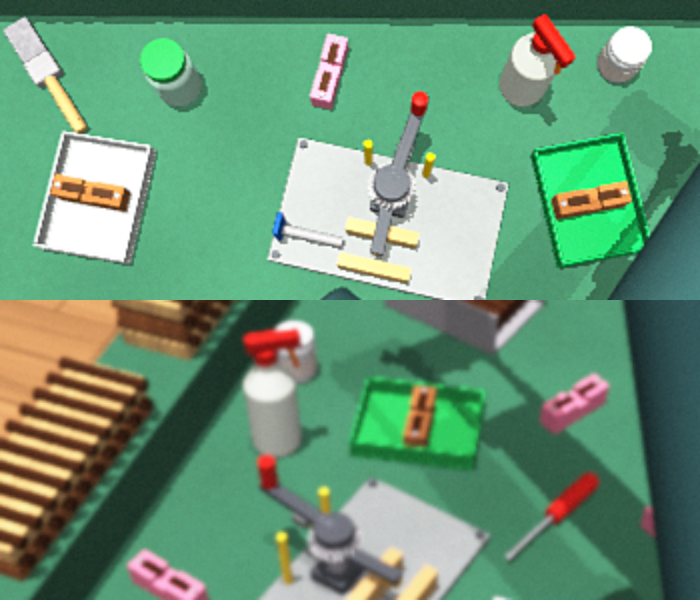

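The block lies flat and top side up in the green tray (panel px about (592,200) top, (420,415) side). The nest is empty, the strap is up, and the jar, sprayer and spare block have not moved. I'm handing it in.

```bash
python3 -c "from rig import arm; print(arm.job_done())"
```

```text
the job is handed in; nothing more can be done
None
```

The job is handed in at about 25 s of the 72 s limit: the mould block lies flat, top side up, in the green tray, the screw is open with the strap raised, and the jar, spray bottle and spare block look undisturbed in the final pictures.

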